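# Point the swivel hook at the orange-capped vial tray and hang its green release tag

## Task

The tray of orange-capped vials has been released for packing. First turn the blue swivel hook on its post so that it points at the middle of that tray, then take the green tag out of the rack and hang it by its window on the hook, leaving the hook pointing at the tray.

Things in the scene. Friction and masses are not known exactly. Their poses are not given: they have to be found in the camera images.
- hook_pivot (a point): Vertical axis on which the blue hook arm swivels, at the height of the arm's centre line, 190 mm above the table. A steel post 18 mm thick on a fixed foot 100 mm across, topped by a white hub 32 mm across, from 16 mm below to 16 mm above this point. The arm turns 140 degrees to each side of world +x with steady friction 0.15 N m, and stays where left. Axes: world's.
- hook_seat (a point): Point on the centre line of the blue hook arm, 65 mm out from the pivot; moves with it. x points out along the arm (where the hook faces), y level across it, z up. The arm is a level round bar 12 mm thick, straight to 98 mm from the pivot; its end turns up, reaching 111 mm out and 18 mm above the centre line. It can be pinched here from above. It starts facing between the two trays.
- green_tag_band (a point): Centre of the green tag's solid top band. Upright plate 70 wide (x), 8 thick (y), 150 mm tall (z), about 110 g. From the top: band 48 mm tall, window 42 tall x 36 wide (centre 45 mm below this point), solid 60 mm. Foot 30 mm deep in a 10 mm slot of a fixed white rack; yellow and red tags alike beside it, 85 mm apart along x. When hung, this point is 30 mm above the arm's centre line.
- orange_tray: Fixed white tray of orange-capped vials, 180 mm square, 58 mm tall; origin at the centre of its underside, on the table; z up. It stands beyond the hook on the left or right; a like tray with blue caps stands on the other side.
Things that resemble listed ones, but are neither listed nor needed, are in the scene too. Of the things shaped like the part that bears green_tag_band, the green one is meant.

How it is judged:
By the outcome, as a careful person would: the job done as asked, in the order asked, and still so for the second after the job is handed in, with the robot touching nothing.
It also fails if it takes over 58 s, if anything falls off the work surface, if the arm or the gripper's body presses on something with over 40 N, if the wrist force passes 120 N, or if a joint passes its speed limit or range.

## Robot

A 6-joint arm with a two-finger parallel gripper is mounted at the origin on the work surface. World frame = base frame: x ahead of the robot, y to its left, z up, the work surface at z = 0. Lengths are in m, angles in rad, forces in N, time in s.
With the tool pointing down it reaches from about 0.4 to 0.825 m from the base axis. Payload 7 kg.
Tool frame: the origin (TCP) lies on the centre line of the jaws, within the pads' length; the fingertips stand 22 mm ahead of it and the grasp point (between the pads) lies 3 mm ahead of it; z points along the fingers, y is the line along which they close (so a half turn about z gives the same grasp; the last joint's range is limited). The gripper opens to 88 mm and grips with 3 to 60 N. Pads are 19 mm wide; open, the fingers measure 130 mm over their backs; the gripper's body (78 mm by 193 mm) begins 47 mm behind the grasp point.
Start: joints at [-0.833, 0.359, 0.012, 0, -1.224, -0.288], TCP at [0.293, -0.608, 0.212] pointing down, gripper open.
Joint ranges: [-3.07, 3.07], [-1.43, 2.12], [-1.02, 1.25], [-3.03, 1.67], [-3.05, -0], [-3.03, 3.03]. Speed limits (rad/s): [2.39, 2.39, 3.01, 3.14, 3.14, 3.14].

## Interface

Orientations are given as [roll, pitch, yaw] about the fixed x, y, z axes, in that order (R = Rz(yaw) Ry(pitch) Rx(roll)).
In Python, from station import monitor, viewer, order gives the robot as it stands. The module is installed in compiled form; this text tells all that it offers.
- The arm moves only by the tool servo_tool, never from a script. Its argument "targets" is a list of rows, each an object with "angular": the turn, a rotation vector about the tool's x, y, z in degrees, a list of three; "xyz": the shift along the tool's x, y, z in cm, a list of three; "claw": the finger opening in cm, from 0 to 8.76. A call has 1 to 20 rows; each row shifts and turns the commanded pose from where the row before left it, along the tool's axes as they then stand; what a row does not reach is not made up. A row lasts 1/10 s, in which the tool goes at most 50 mm and 8.59 degrees, less where a joint would pass 70% of its speed; a pose out of reach is approached as far as the arm can. A call is refused whole if a number of a shift passes 5 or a number of a turn 8.59, either way. A call with a gripper value outside its range is refused whole. The fingers move at their own pace and stop on an object; "force" is the grip in N (left out, the last holds). Time passes only in rows, so rows that do not move let the fingers close. It gives the time, the measured TCP pose, the force, the opening and the grip force at its end, in the units of the state.
- monitor.get_state(): the state, without advancing time (a new reading comes with each control period).
- viewer.grab_frame(name): name is "side" or "top"; returns a dict with "color" (420x560x3 uint8, blue, green, red), "fovy" (degrees; the focal length in pixels is half the picture's height over the tangent of half this angle, whatever the lens; pixels are square), "cx", "cy" (the principal point, pixels), "k1" (the pictures are not rectified: a ray, as slopes to the right and down, at radius r is drawn at 1 + k1 r^2 times it, then the intrinsics apply), "R" (3x3) and "t" (3): a world point X has camera coordinates R X + t. Camera axes: x right, y down, z forward; pixel columns grow to the right and rows downward; lengths in m; the calibration is good to about 2 mm. A picture is of the moment at which its call begins. There is no depth.
- order.job_done(): hands the job in; it is judged then, once.
The state is a dict: "t": time; "q": joint angles; "qd": joint speeds; "joint_efforts": joint torques, N m; "eef_pos": TCP position; "ee_rot": TCP orientation; "force": force on the tool from outside, world axes, zero at the start; "moment": the same for the moment, N m; "width": finger opening in m; "gripper_force": force on a finger pad.
Only numpy, scipy, OpenCV 4.12 (cv2) and the standard library are available. Lean on these libraries where they do the work, as an engineer would, in place of code of your own. Each camera call takes 0.05 s, during which the arm holds its last target. There are 200 camera calls.

## Working session

There is one attempt and no reset: what is moved stays moved. The work goes in short steps, Python scripts to look and compute and a tool call to move; the robot and the scene stay as the last step left them, time stands still between calls to the robot, and variables do not carry over. Pictures are saved under pics/ and viewed, at most 10 in all, crops included, and the job is handed in when it is done.

Besides the shell and the picture viewer there is one more tool, called after ">>>" as name(argument=value, ...) on one line, values as JSON. servo_tool: Moves the arm, as the interface text tells. Its arguments: {"type":"object","properties":{"targets":{"type":"array"},"force":{"type":"number"}},"required":["targets"]}

```bash
mkdir -p pics; cat > h.py <<'E'
import numpy as np, cv2
from station import monitor, viewer, order
def grab(n):
    return viewer.grab_frame(n)
def ray(f,u,v):
    h=f["color"].shape[0]; F=h/2/np.tan(np.radians(f["fovy"])/2)
    d=np.array([(u-f["cx"])/F,(v-f["cy"])/F]); s=d.copy()
    for _ in range(20): s=d/(1+f["k1"]*(s@s))
    R=np.array(f["R"]);t=np.array(f["t"])
    r=R.T@np.array([s[0],s[1],1]); return -R.T@t, r/np.linalg.norm(r)
def onz(f,u,v,z):
    c,r=ray(f,u,v); return c+r*(z-c[2])/r[2]
def two(f,p,g,q):
    a,r=ray(f,*p); b,s=ray(g,*q)
    k=np.linalg.lstsq(np.c_[r,-s],b-a,rcond=None)[0]
    x,y=a+k[0]*r,b+k[1]*s; return (x+y)/2, np.linalg.norm(x-y)
def proj(f,X):
    h=f["color"].shape[0]; F=h/2/np.tan(np.radians(f["fovy"])/2)
    c=np.array(f["R"])@X+np.array(f["t"]); s=c[:2]/c[2]; s=s*(1+f["k1"]*(s@s))
    return s*F+[f["cx"],f["cy"]]
E
python3 - <<'E'
from h import *
for n in("side","top"):
    f=grab(n); cv2.imwrite(f"pics/{n}0.png",f["color"]); c,r=ray(f,280,210); print(n,f["fovy"],f["k1"],c,r)
print(monitor.get_state())
E
```

```text
side 45.79260267195864 -0.022761080223974516 [0.15691116 0.91288599 1.02022965] [ 0.27009575 -0.67611261 -0.68550713]
top 49.264260064755526 -0.14249746187140808 [0.42965336 0.04945193 1.19346641] [ 0.04584572  0.01433844 -0.99884562]
{'t': 0.1, 'q': array([-8.32902485e-01,  3.59331842e-01,  1.11381055e-02, -2.90614970e-04,
       -1.22412198e+00, -2.88077009e-01]), 'qd': array([ 5.20402255e-05, -1.40303175e-03,  1.52461453e-03,  2.29369599e-03,
       -2.59231615e-04, -2.12130545e-05]), 'joint_efforts': array([-2.50998710e-03, -5.84162593e+01,  2.93753850e+01,  7.01547951e+00,
        1.02282269e-02, -5.59702062e-05]), 'eef_pos': array([ 0.29323492, -0.60745427,  0.21100353]), 'ee_rot': array([ 3.14005825e+00, -1.69756970e-04, -2.69187464e+00]), 'force': array([ 0.32157737, -0.2239115 ,  0.67944946]), 'moment': array([0.02474852, 0.0008108 , 0.01889702]), 'gripper_force': 0.0, 'width': 0.08797662642353847}
```

View pics/side0.png

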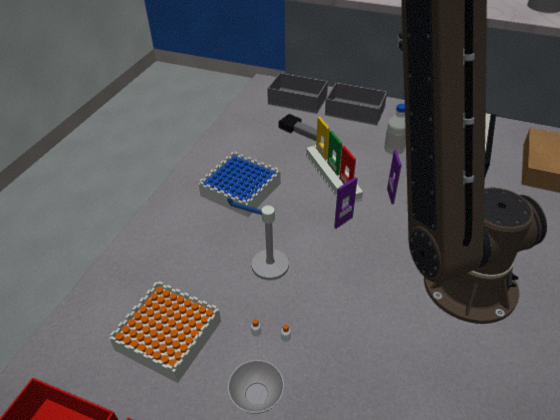

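View pics/top0.png

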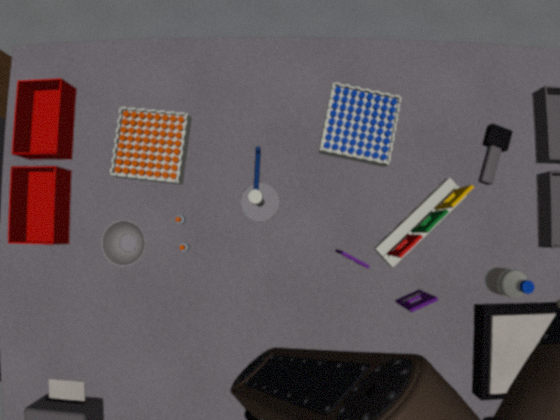

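Side view: orange tray (165,328), blue tray (240,182), hook hub (268,213) with its arm tip at (230,202), and tags in the rack: yellow (323,137), green (335,152), red (348,165). Top view: orange tray (150,145), hub (256,197), hook tip (258,150), green tag (430,222).
Could be mistaken for the target: for the green tag, yellow (455,197), red (404,245), purple (351,258) and (416,299). For the tray, the blue-capped one (360,123) and the loose orange vials (180,219), (183,247). I choose green at (430,222) and the tray at (150,145).

```bash
cat > m.py <<'E'
from h import *
def mask(f,lo,hi):
    h=cv2.cvtColor(f["color"],cv2.COLOR_BGR2HSV); return cv2.inRange(h,lo,hi)
G=((45,110,40),(85,255,255)); B=((100,150,40),(125,255,255)); O=((5,150,120),(18,255,255))
def blob(m):
    n,l,s,c=cv2.connectedComponentsWithStats(m); i=1+np.argmax(s[1:,4]); return (l==i).astype(np.uint8)*255,s[i],c[i]
E
python3 - <<'E'
from m import *
s,t=grab("side"),grab("top")
a=s["color"][100:220,210:370]; b=t["color"][130:280,230:480]
cs=cv2.resize(a,None,fx=3,fy=3,interpolation=2); ct=cv2.resize(b,None,fx=1.92,fy=1.92,interpolation=2)
w=max(cs.shape[1],ct.shape[1]); h=cs.shape[0]+ct.shape[0]
im=np.zeros((h,w,3),np.uint8); im[:cs.shape[0],:cs.shape[1]]=cs; im[cs.shape[0]:,:ct.shape[1]]=ct
im=cv2.resize(im,None,fx=min(1,598/h),fy=min(1,598/h)); cv2.imwrite("pics/crop1.png",im)
# orange tray: caps mask hull, height ~.055
for n,f in(("side",s),("top",t)):
    m=cv2.morphologyEx(mask(f,*O),cv2.MORPH_CLOSE,np.ones((9,9)))
    bm,st,c=blob(m); print(n,"orange",st,c)
    r=cv2.minAreaRect(cv2.findContours(bm,0,2)[0][0]); print(" tray",onz(f,*r[0],.058))
    gm,st,c=blob(mask(f,*G)); r=cv2.minAreaRect(cv2.findContours(gm,0,2)[0][0]); print(n,"green",st,c,cv2.boxPoints(r).round(1).tolist())
    bb=mask(f,*B); k=np.zeros_like(bb)
    if n=="top": k[135:200,235:280]=255
    else: k[190:225,215:275]=255
    ys,xs=np.nonzero(bb&k); p=np.c_[xs,ys].astype(np.float32); print(n,"arm",len(p),p.min(0),p.max(0),cv2.fitLine(p,2,0,.01,.01).ravel())
    hsv=cv2.cvtColor(f["color"],cv2.COLOR_BGR2HSV)
E
```

```text
side orange [ 116  287   97   79 4063] [164.617524   325.09574206]
 tray [0.64853682 0.40953425 0.058     ]
side green [328 131  14  44 320] [334.4875   149.721875] [[326.20001220703125, 173.1999969482422], [329.20001220703125, 130.89999389648438], [342.1000061035156, 131.8000030517578], [339.1000061035156, 174.10000610351562]]
side arm 315 [223. 190.] [260. 213.] [  0.8564878   0.5161673 241.90158   198.43175  ]
top orange [ 115  111   69   67 3755] [148.96111851 144.01784288]
 tray [0.64838401 0.40081048 0.058     ]
top green [418 211  29  21 208] [431.30769231 220.91826923] [[417.5, 226.5], [439.5, 204.5], [446.5, 211.5], [424.5, 233.5]]
top arm 123 [255. 148.] [259. 187.] [ 5.9363090e-02 -9.9823648e-01  2.5682114e+02  1.6778049e+02]
```

View pics/crop1.png

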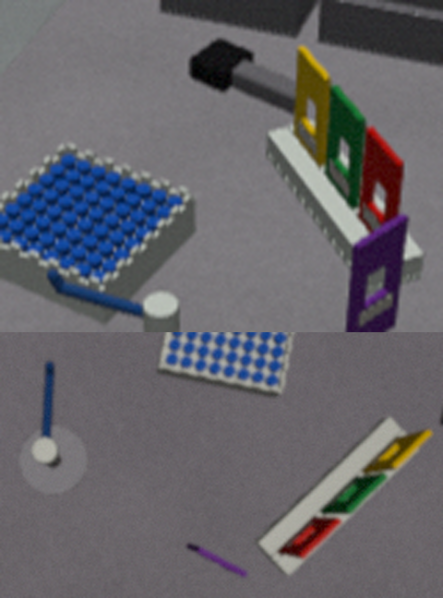

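The crop confirms the choice. Green is the middle tag in the rack, with top corners in the side view at about (329.5,131.5) and (342,137), and in the top view at about (447,211) and (423,232). The hub top is at about (255,196.5) top and (268,208) side.

```bash
python3 - <<'E'
from m import *
s,t=grab("side"),grab("top")
far=two(s,(329.5,131.2),t,(447,211)); near=two(s,(342,137.2),t,(423.5,233))
print(far,near,np.linalg.norm(far[0]-near[0]))
# other edges: yellow & red & rack ends for direction
print("hub",two(s,(268,209),t,(255,196.5)),onz(t,255,196.5,.206),onz(s,268,209,.206))
for p in((258,149),(256,186)): print("arm top",onz(t,*p,.2))
h=cv2.cvtColor(t["color"],cv2.COLOR_BGR2HSV)
for nm,lo,hi in(("yel",(20,120,60),(35,255,255)),("red",(0,150,60),(6,255,255)),("green",*G)):
    for f,R in((t,(slice(170,275),slice(370,490))),(s,(slice(100,220),slice(290,370)))):
        m=mask(f,lo,hi); k=np.zeros_like(m); k[R]=255; b,_,c=blob(m&k)
        p=cv2.findContours(b,0,1)[0][0]; print(nm,cv2.approxPolyDP(p,2.5,True).reshape(-1,2).tolist())
# purple
for f in(t,s):
    n,l,st,c=cv2.connectedComponentsWithStats(mask(f,(126,90,30),(155,255,255))); print([(x.tolist()) for x in st[1:] if x[4]>20])
# white rack outline
m=cv2.inRange(h,(0,0,150),(180,60,255)); k=np.zeros_like(m);k[170:275,370:470]=255
b,_,c=blob(m&k); p=cv2.findContours(b,0,1)[0][0]; r=cv2.minAreaRect(p); print("rack",r,[onz(t,*q,.04).round(3).tolist() for q in cv2.boxPoints(r)])
E
```

```text
(array([ 0.48006066, -0.32005183,  0.15515521]), np.float64(0.005134940681716173)) (array([ 0.42705423, -0.2544708 ,  0.18884767]), np.float64(0.0002688434982532629)) 0.0908060196573832
hub (array([0.50441149, 0.11810578, 0.20777052]), np.float64(0.00155404389540491)) [0.50380599 0.11797619 0.206     ] [0.50593441 0.11655097 0.206     ]
arm top [0.60887031 0.11312656 0.2       ]
arm top [0.52723082 0.11648388 0.2       ]
yel [[473, 186], [454, 190], [436, 208], [453, 206]]
yel [[318, 117], [316, 143], [325, 159], [328, 127]]
red [[420, 236], [414, 236], [409, 243], [407, 235], [395, 252], [401, 256]]
red [[342, 146], [345, 154], [341, 157], [340, 172], [348, 179], [353, 175], [350, 175], [353, 172], [350, 167], [354, 165], [354, 158]]
green [[446, 211], [437, 216], [434, 213], [434, 219], [429, 216], [419, 227], [428, 230]]
green [[330, 131], [328, 159], [329, 156], [336, 165], [337, 174], [341, 143]]
[[337, 251, 32, 17, 119], [397, 291, 41, 21, 418]]
[[387, 150, 14, 54, 341], [335, 178, 22, 50, 605]]
rack ((420.50006103515625, 221.50001525878906), (24.041629791259766, 101.82337951660156), 45.0) [[0.386, -0.177, 0.04], [0.571, -0.366, 0.04], [0.527, -0.411, 0.04], [0.343, -0.221, 0.04]]
```

```bash
python3 - <<'E'
from m import *
s,t=grab("side"),grab("top")
a=two(s,(329.8,131),t,(446.5,211)); b=two(s,(341.5,137.5),t,(427,231.5))
m=two(s,(335.7,134.2),t,(436.8,221.2)); print(a,b,m)
print("yel",two(s,(318,117),t,(473.5,186)),two(s,(328.5,126),t,(453.5,206.5)))
print("red",two(s,(342,146),t,(420.5,236)),two(s,(354.5,158),t,(401,257)))
print("tray corners", [onz(t,*p,.058).round(3).tolist() for p in((119,107),(189,111),(180,183),(110,176))])
# pinch target, tool frame deltas for hook
S=monitor.get_state(); p=S["eef_pos"]; yaw=S["ee_rot"][2]
piv=np.array([.505,.1175]); th=np.arctan2(.1133-.1175,.6085-.505); print("arm deg",np.degrees(th))
tgt=piv+.065*np.array([np.cos(th),np.sin(th)]); print(tgt, tgt-p[:2], "tool xy", [ (tgt-p[:2])@[np.cos(yaw),np.sin(yaw)], (tgt-p[:2])@[np.sin(yaw),-np.cos(yaw)]])
E
```

```text
(array([ 0.47936699, -0.31836365,  0.15710535]), np.float64(0.003878061164146072)) (array([ 0.43065396, -0.26514513,  0.17993219]), np.float64(0.000801340096689475)) (array([ 0.45460321, -0.29148887,  0.1687112 ]), np.float64(0.001941162434998783))
yel (array([ 0.53860144, -0.38646399,  0.15266775]), np.float64(0.0042661753896914845)) (array([ 0.48894155, -0.33298099,  0.16374642]), np.float64(0.0027330788674537203))
red (array([ 0.42251854, -0.25592669,  0.15807573]), np.float64(0.0053125186374583504)) (array([ 0.37396276, -0.21044028,  0.15955295]), np.float64(0.003491391800047998))
tray corners [[0.745, 0.485, 0.058], [0.732, 0.3, 0.058], [0.548, 0.318, 0.058], [0.565, 0.501, 0.058]]
arm deg -2.3237711568389674
[0.56994655 0.11486449] [0.27652542 0.72266701] tool xy [np.float64(-0.5631989624759624), np.float64(0.5305853745102953)]
```

>>> servo_tool(targets=[{"xyz": [0,0,-4],"angular": [0,0,0],"claw": 8.7},{"xyz": [0,0,-4],"angular": [0,0,0],"claw": 8.7},{"xyz": [-3.1,3,-4],"angular": [0,0,0],"claw": 8.7},{"xyz": [-3.1,3,0],"angular": [0,0,0],"claw": 8.7},{"xyz": [-3.1,3,0],"angular": [0,0,0],"claw": 8.7},{"xyz": [-3.1,3,0],"angular": [0,0,0],"claw": 8.7},{"xyz": [-3.1,3,0],"angular": [0,0,0],"claw": 8.7},{"xyz": [-3.1,3,0],"angular": [0,0,0],"claw": 8.7},{"xyz": [-3.1,3,0],"angular": [0,0,0],"claw": 8.7},{"xyz": [-3.1,3,0],"angular": [0,0,0],"claw": 8.7},{"xyz": [-3.1,3,0],"angular": [0,0,0],"claw": 8.7},{"xyz": [-3.1,3,0],"angular": [0,0,0],"claw": 8.7},{"xyz": [-3.1,3,0],"angular": [0,0,0],"claw": 8.7},{"xyz": [-3.1,3,0],"angular": [0,0,0],"claw": 8.7},{"xyz": [-3.1,3,0],"angular": [0,0,0],"claw": 8.7},{"xyz": [-3.1,3,0],"angular": [0,0,0],"claw": 8.7},{"xyz": [-3.1,2.5,0],"angular": [0,0,0],"claw": 8.7},{"xyz": [-3.1,2.5,0],"angular": [0,0,0],"claw": 8.7},{"xyz": [-3.1,2.5,0],"angular": [0,0,0],"claw": 8.7},{"xyz": [-3.1,2.5,0],"angular": [0,0,7],"claw": 8.7}])

```text
t: 2.4
eef_pos: [0.5681, 0.0986, 0.3261]
ee_rot: [3.142, 0.001, -2.814]
force: [0.1, -0.4, 0.1]
width: 0.087
gripper_force: 0.0
```

>>> servo_tool(targets=[{"xyz": [0,0,0],"angular": [0,0,7],"claw": 8.7},{"xyz": [0,0,0],"angular": [0,0,7],"claw": 8.7},{"xyz": [0,0,0],"angular": [0,0,7.2],"claw": 6},{"xyz": [0,0,0],"angular": [0,0,0],"claw": 6}])

```text
t: 2.8
eef_pos: [0.5676, 0.0971, 0.3258]
ee_rot: [3.142, -0.0, 3.098]
force: [1.1, -0.3, -0.5]
width: 0.0762
gripper_force: 0.0
```

```bash
cat >> h.py <<'E'
from scipy.spatial.transform import Rotation as Ro
def delta(pos,yawdeg):
    S=monitor.get_state(); R=Ro.from_euler("xyz",S["ee_rot"]); T=Ro.from_euler("xyz",[180,0,yawdeg],degrees=True)
    print("cm",(R.inv().apply(np.array(pos)-S["eef_pos"])*100).round(2),"deg",np.degrees((R.inv()*T).as_rotvec()).round(2),"q",S["q"].round(2))
E
python3 - <<'E'
from h import *
delta([.57,.1149,.193],-182.3)
f=grab("top");g=grab("side")
im=np.hstack([cv2.resize(f["color"][110:230,200:320],(400,400)),cv2.resize(g["color"][130:290,190:350],(400,400))]);cv2.imwrite("pics/c2.png",im)
E
```

```text
cm [-0.16  1.79 13.28] deg [ 0.   -0.01 -0.22] q [ 0.51  0.14 -0.02 -0.   -1.41 -2.12]
```

View pics/c2.png

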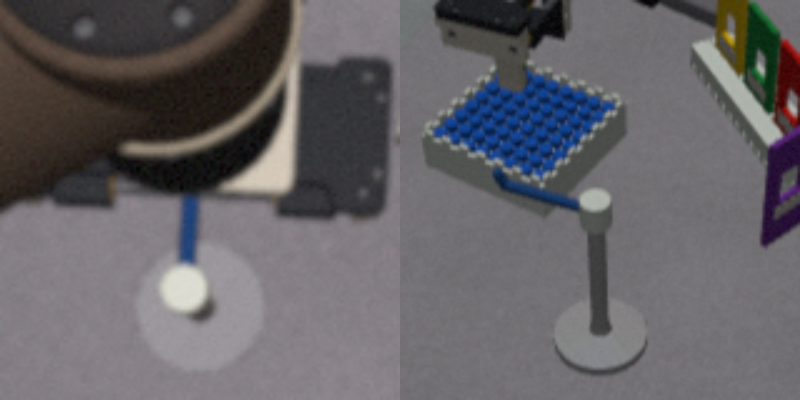

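The gripper hovers over the hook arm; the hub is at crop (185,290) and the arm at (188,230), in line. Next I descend and pinch.

>>> servo_tool(targets=[{"xyz": [-0.2,1.8,2],"angular": [0,0,0],"claw": 5},{"xyz": [0,0,3.5],"angular": [0,0,0],"claw": 5},{"xyz": [0,0,3.5],"angular": [0,0,0],"claw": 5},{"xyz": [0,0,2.5],"angular": [0,0,0],"claw": 5},{"xyz": [0,0,1.7],"angular": [0,0,0],"claw": 5},{"xyz": [0,0,0],"angular": [0,0,0],"claw": 3},{"xyz": [0,0,0],"angular": [0,0,0],"claw": 2},{"xyz": [0,0,0],"angular": [0,0,0],"claw": 1},{"xyz": [0,0,0],"angular": [0,0,0],"claw": 0.8},{"xyz": [0,0,0],"angular": [0,0,0],"claw": 0.8},{"xyz": [0,0,0],"angular": [0,0,0],"claw": 0.8}], force=10)

```text
t: 4.0
eef_pos: [0.5706, 0.1149, 0.1944]
ee_rot: [3.141, 0.001, 3.099]
force: [0.5, 0.3, 0.3]
width: 0.01
gripper_force: 0.0
```

>>> servo_tool(targets=[{"xyz": [0,0,0],"angular": [0,0,0],"claw": 0.8},{"xyz": [0,0,0],"angular": [0,0,0],"claw": 0.8}])

```text
t: 4.2
eef_pos: [0.5704, 0.1149, 0.1939]
ee_rot: [3.142, 0.0, 3.099]
force: [0.5, -0.6, -0.0]
width: 0.0081
gripper_force: 0.0
```

```bash
python3 - <<'E'
from h import *
f=grab("top");g=grab("side")
im=np.hstack([cv2.resize(f["color"][110:230,200:320],(400,400)),cv2.resize(g["color"][130:290,190:350],(400,400))]);cv2.imwrite("pics/c3.png",im)
S=monitor.get_state();print(S["width"],S["gripper_force"],S["force"],S["eef_pos"])
E
```

```text
0.008582957917590122 0.0 [ 0.68472825 -0.71942573 -0.37396875] [0.57037252 0.11485809 0.19386251]
```

View pics/c3.png

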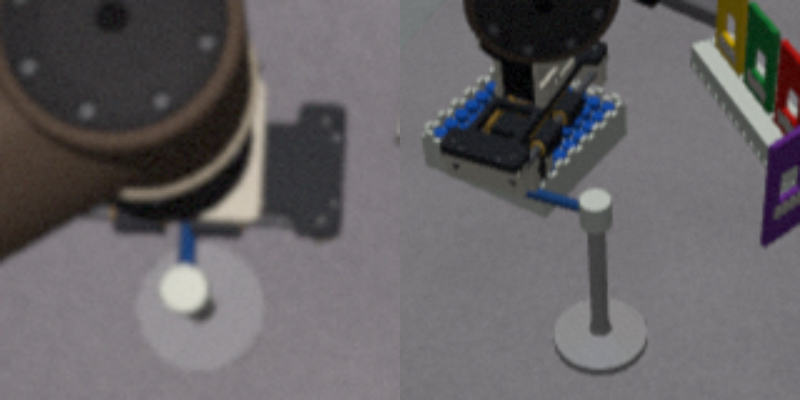

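>>> servo_tool(targets=[{"xyz": [0,0,0],"angular": [0,0,0],"claw": 0},{"xyz": [0,0,0],"angular": [0,0,0],"claw": 0},{"xyz": [0,0,0],"angular": [0,0,0],"claw": 0}])

```text
t: 4.6
eef_pos: [0.5704, 0.1149, 0.1939]
ee_rot: [-3.142, -0.0, 3.099]
force: [0.3, -0.6, -0.2]
width: 0.0008
gripper_force: 0.0
```

```bash
python3 - <<'E'
from h import *
S=monitor.get_state(); p=S["eef_pos"]; out=[]
for n in("top","side"):
    f=grab(n); im=cv2.resize(f["color"],None,fx=5,fy=5,interpolation=2)
    for X,c in((p,(0,0,255)),(p-[0,0,.022],(0,255,255)),([.505,.1175,.19],(0,255,0)),([.616,.113,.208],(255,0,255))):
        u=proj(f,np.array(X)); cv2.circle(im,tuple(int(v) for v in (u+.5)*5),3,c,-1)
    c=proj(f,np.array([.56,.115,.19])); x,y=int(c[0]*5),int(c[1]*5); out.append(im[y-225:y+225,x-200:x+200])
cv2.imwrite("pics/c4.png",np.hstack(out)); print(S["width"])
E
```

```text
0.0008231090862435388
```

View pics/c4.png

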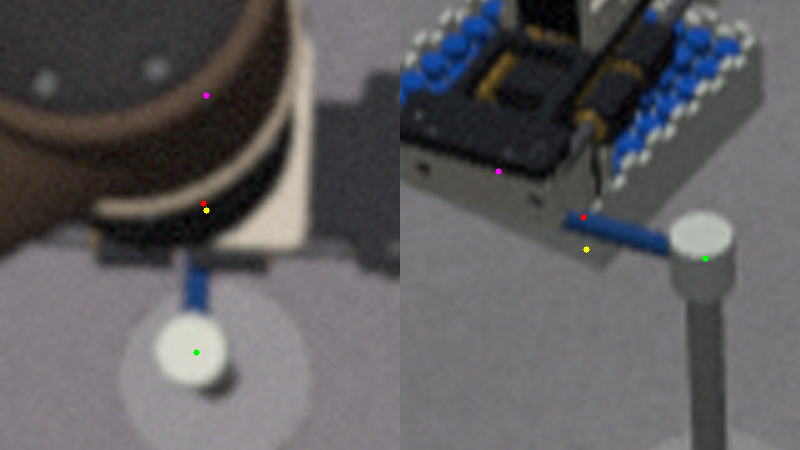

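```bash
python3 - <<'E'
from h import *
f=grab("side")
for dy in(-.06,-.04,0,.04,.06): print(dy,proj(f,np.array([.5676,.0971+dy,.3038])))
im=cv2.imread("pics/side0.png"); 
E
```

```text
-0.06 [255.48073722 151.96020189]
-0.04 [252.16778835 156.71331742]
0 [245.31042762 166.55348158]
0.04 [238.12654642 176.86487278]
0.06 [234.40498819 182.20769249]
```

>>> servo_tool(targets=[{"xyz": [0,0,0],"angular": [0,0,0],"claw": 3},{"xyz": [0,0,0],"angular": [0,0,0],"claw": 6},{"xyz": [0,0,0],"angular": [0,0,0],"claw": 6},{"xyz": [0,0,0],"angular": [0,0,0],"claw": 6},{"xyz": [0,0,0],"angular": [0,0,0],"claw": 6},{"xyz": [0,0,-4],"angular": [0,0,0],"claw": 6},{"xyz": [0,0,-4],"angular": [0,0,0],"claw": 6},{"xyz": [0,0,-4],"angular": [0,0,0],"claw": 6},{"xyz": [0,0,0],"angular": [0,0,0],"claw": 6}])

```text
t: 5.65
eef_pos: [0.5729, 0.1153, 0.3203]
ee_rot: [3.138, 0.009, 3.1]
force: [0.3, 0.8, -0.3]
width: 0.0593
gripper_force: 0.0
```

```bash
python3 - <<'E'
from h import *
S=monitor.get_state(); p=S["eef_pos"];print(p,S["ee_rot"],S["width"])
R=Ro.from_euler("xyz",S["ee_rot"]).as_matrix();out=[]
for n in("side",):
    f=grab(n); im=cv2.resize(f["color"],None,fx=5,fy=5,interpolation=2)
    for X,c in((p,(0,0,255)),(p+R@[0,S["width"]/2,.022],(0,255,255)),(p+R@[0,-S["width"]/2,.022],(0,255,255)),([.505,.1175,.19],(0,255,0))):
        u=proj(f,np.array(X)); cv2.circle(im,tuple(int(v) for v in (u+.5)*5),3,c,-1)
    c=proj(f,p); x,y=int(c[0]*5),int(c[1]*5); out.append(im[y-250:y+300,x-300:x+300])
cv2.imwrite("pics/c5.png",np.hstack(out))
E
```

```text
[0.57289886 0.11528073 0.32034202] [3.13821157 0.00933545 3.09953998] 0.05927734889746624
```

View pics/c5.png

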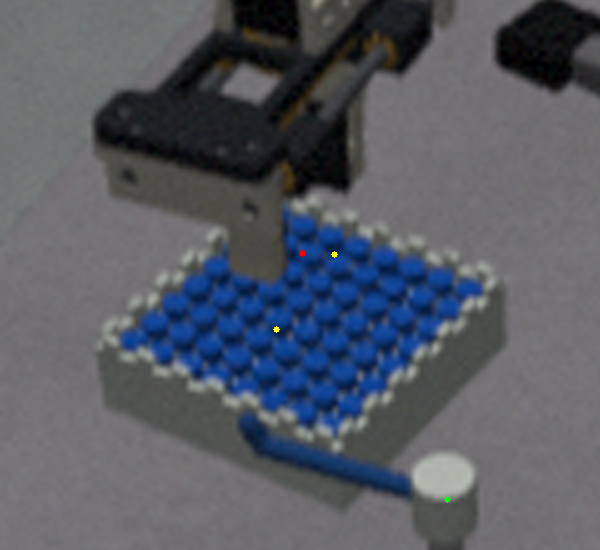

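The near finger's tip shows at crop (258,280), but the reported pose predicts about (270,335). The real fingers are higher than the pose suggests. I'll solve for the offset.

```bash
python3 - <<'E'
from h import *
f=grab("side"); p=monitor.get_state()["eef_pos"]; print(p)
c=proj(f,p); x,y=int(c[0]*5),int(c[1]*5)
for px in((230,272),(258,280),(282,282)):
    u=((x-300+px[0])/5-.5,(y-250+px[1])/5-.5); C,r=ray(f,*u); print(u)
    for dy in(.03,.04,.05): 
        k=(p[1]+dy-C[1])/r[1]; print("  y+",dy,(C+k*r-p).round(4))
# lens/pose sanity: robot base centre
print(proj(f,np.zeros(3)), proj(grab("top"),np.zeros(3)))
E
```

```text
[0.57068703 0.11510745 0.31488908]
(225.9, 170.9)
  y+ 0.03 [0.0222 0.03   0.0052]
  y+ 0.04 [0.0165 0.04   0.0144]
  y+ 0.05 [0.0108 0.05   0.0235]
(231.5, 172.5)
  y+ 0.03 [0.0084 0.03   0.0045]
  y+ 0.04 [0.0029 0.04   0.0136]
  y+ 0.05 [-0.0026  0.05    0.0227]
(236.3, 172.9)
  y+ 0.03 [-0.0037  0.03    0.0067]
  y+ 0.04 [-0.009   0.04    0.0158]
  y+ 0.05 [-0.0143  0.05    0.0249]
[469.63643183 285.15429993] [304.03541692 395.15440806]
```

>>> servo_tool(targets=[{"xyz": [0,0,4],"angular": [0,0,0],"claw": 4.5},{"xyz": [0,0,4],"angular": [0,0,0],"claw": 4},{"xyz": [0,0,4],"angular": [0,0,0],"claw": 4},{"xyz": [0,0,2],"angular": [0,0,0],"claw": 3},{"xyz": [0,0,0],"angular": [0,0,0],"claw": 2},{"xyz": [0,0,0],"angular": [0,0,0],"claw": 1},{"xyz": [0,0,0],"angular": [0,0,0],"claw": 0.6},{"xyz": [0,0,0],"angular": [0,0,0],"claw": 0.6},{"xyz": [0,0,0],"angular": [0,0,0],"claw": 0.6},{"xyz": [0,0,0],"angular": [0,0,0],"claw": 0.6}])

```text
t: 6.8
eef_pos: [0.5712, 0.1153, 0.1751]
ee_rot: [3.14, 0.002, 3.099]
force: [1.5, 1.4, 3.7]
width: 0.0111
gripper_force: 10.0
```

>>> servo_tool(targets=[{"xyz": [0,0,0],"angular": [0,0,0],"claw": 2.5},{"xyz": [0,0,0],"angular": [0,0,0],"claw": 2.5},{"xyz": [0,0,0.8],"angular": [0,0,0],"claw": 2.5},{"xyz": [0,0,0.8],"angular": [0,0,0],"claw": 2.5},{"xyz": [0,0,0],"angular": [0,0,0],"claw": 0.6},{"xyz": [0,0,0],"angular": [0,0,0],"claw": 0.6},{"xyz": [0,0,0],"angular": [0,0,0],"claw": 0.6},{"xyz": [0,0,0],"angular": [0,0,0],"claw": 0.6}])

```text
t: 7.6
eef_pos: [0.5702, 0.1149, 0.1575]
ee_rot: [-3.142, -0.001, 3.099]
force: [1.5, -0.5, -4.3]
width: 0.0115
gripper_force: 10.0
```

>>> servo_tool(targets=[{"xyz": [0.017,0.467,0],"angular": [0,0,-4.1],"claw": 0.6},{"xyz": [0.017,0.467,0],"angular": [0,0,-4.1],"claw": 0.6},{"xyz": [0.017,0.467,0],"angular": [0,0,-4.1],"claw": 0.6},{"xyz": [0.017,0.467,0],"angular": [0,0,-4.1],"claw": 0.6},{"xyz": [0.017,0.467,0],"angular": [0,0,-4.1],"claw": 0.6},{"xyz": [0.017,0.467,0],"angular": [0,0,-4.1],"claw": 0.6},{"xyz": [0.017,0.467,0],"angular": [0,0,-4.1],"claw": 0.6},{"xyz": [0.017,0.467,0],"angular": [0,0,-4.1],"claw": 0.6},{"xyz": [0.017,0.467,0],"angular": [0,0,-4.1],"claw": 0.6},{"xyz": [0.017,0.467,0],"angular": [0,0,-4.1],"claw": 0.6},{"xyz": [0.017,0.467,0],"angular": [0,0,-4.1],"claw": 0.6},{"xyz": [0.017,0.467,0],"angular": [0,0,-4.1],"claw": 0.6},{"xyz": [0.017,0.467,0],"angular": [0,0,-4.1],"claw": 0.6},{"xyz": [0.017,0.467,0],"angular": [0,0,-4.1],"claw": 0.6},{"xyz": [0.017,0.467,0],"angular": [0,0,-4.1],"claw": 0.6},{"xyz": [0.017,0.467,0],"angular": [0,0,-4.1],"claw": 0.6},{"xyz": [0,0,0],"angular": [0,0,0],"claw": 0.6},{"xyz": [0,0,0],"angular": [0,0,0],"claw": 0.6}])

```text
t: 9.4
eef_pos: [0.5344, 0.1763, 0.1575]
ee_rot: [3.141, 0.0, -2.041]
force: [0.4, 3.2, -6.4]
width: 0.0115
gripper_force: 10.1
```

>>> servo_tool(targets=[{"xyz": [0,0,0],"angular": [0,0,0],"claw": 5},{"xyz": [0,0,0],"angular": [0,0,0],"claw": 5},{"xyz": [0,0,0],"angular": [0,0,0],"claw": 5},{"xyz": [0,0,-2],"angular": [0,0,0],"claw": 5},{"xyz": [0,0,-4],"angular": [0,0,0],"claw": 5},{"xyz": [0,0,-4],"angular": [0,0,0],"claw": 5},{"xyz": [0,0,-3],"angular": [0,0,0],"claw": 5},{"xyz": [4.14,-1.29,0],"angular": [0,0,0],"claw": 5},{"xyz": [4.14,-1.29,0],"angular": [0,0,0],"claw": 5},{"xyz": [4.14,-1.29,0],"angular": [0,0,0],"claw": 5},{"xyz": [4.14,-1.29,0],"angular": [0,0,0],"claw": 5},{"xyz": [4.14,-1.29,0],"angular": [0,0,0],"claw": 5},{"xyz": [4.14,-1.29,0],"angular": [0,0,0],"claw": 5},{"xyz": [4.14,-1.29,0],"angular": [0,0,0],"claw": 5},{"xyz": [4.14,-1.29,0],"angular": [0,0,0],"claw": 5},{"xyz": [4.14,-1.29,0],"angular": [0,0,0],"claw": 5},{"xyz": [4.14,-1.29,0],"angular": [0,0,0],"claw": 5},{"xyz": [4.1,-1.3,0],"angular": [0,0,-7],"claw": 5},{"xyz": [0,0,0],"angular": [0,0,-7],"claw": 5},{"xyz": [0,0,0],"angular": [0,0,-7],"claw": 5}])

```text
t: 11.4
eef_pos: [0.4551, -0.296, 0.2878]
ee_rot: [3.141, -0.0, -1.671]
force: [-0.8, 0.5, 0.2]
width: 0.0503
gripper_force: 0.0
```

>>> servo_tool(targets=[{"xyz": [0,0,0],"angular": [0,0,-7],"claw": 5},{"xyz": [0,0,0],"angular": [0,0,-7],"claw": 5},{"xyz": [0,0,0],"angular": [0,0,-7],"claw": 5},{"xyz": [0,0,0],"angular": [0,0,-7],"claw": 5},{"xyz": [0,0,0],"angular": [0,0,-7],"claw": 5},{"xyz": [0,0,0],"angular": [0,0,-7],"claw": 5},{"xyz": [0,0,0],"angular": [0,0,-6.5],"claw": 5},{"xyz": [0,0,0],"angular": [0,0,0],"claw": 5},{"xyz": [0,0,0],"angular": [0,0,0],"claw": 5}])

```text
t: 12.3
eef_pos: [0.4559, -0.2944, 0.2881]
ee_rot: [-3.142, -0.0, -0.83]
force: [0.4, -0.4, -0.3]
width: 0.0499
gripper_force: 0.0
```

```bash
python3 - <<'E'
from m import *
delta([.455,-.294,.108],-47.5)
s,t=grab("side"),grab("top"); print(monitor.get_state()["t"])
bb=mask(t,*B); k=np.zeros_like(bb); k[140:225,200:275]=255
ys,xs=np.nonzero(bb&k); p=np.c_[xs,ys].astype(np.float32); l=cv2.fitLine(p,2,0,.01,.01).ravel(); print(len(p),p.min(0),p.max(0))
A=onz(t,l[2]-l[0]*15,l[3]-l[1]*15,.196);Bq=onz(t,l[2]+l[0]*15,l[3]+l[1]*15,.196); d=Bq-A; print("arm deg",np.degrees(np.arctan2(d[1],d[0]))%180, A,Bq)
im=np.hstack([cv2.resize(t["color"][160:280,330:490],(400,300),interpolation=2),cv2.resize(s["color"][70:205,250:430],(400,300),interpolation=2)])
im2=np.hstack([cv2.resize(t["color"][80:260,100:340],(400,300)),cv2.resize(s["color"][190:390,90:357],(400,300))])
cv2.imwrite("pics/c6.png",np.vstack([im,im2]))
E
```

```text
cm [-0.09  0.04 18.01] deg [-0.   -0.02 -0.04] q [-0.21  0.1  -0.16  0.   -1.32  0.95]
12.4
113 [211. 174.] [246. 193.]
arm deg 63.651692065881335 [0.5479921  0.20663548 0.196     ] [0.51849664 0.14708241 0.196     ]
```

View pics/c6.png

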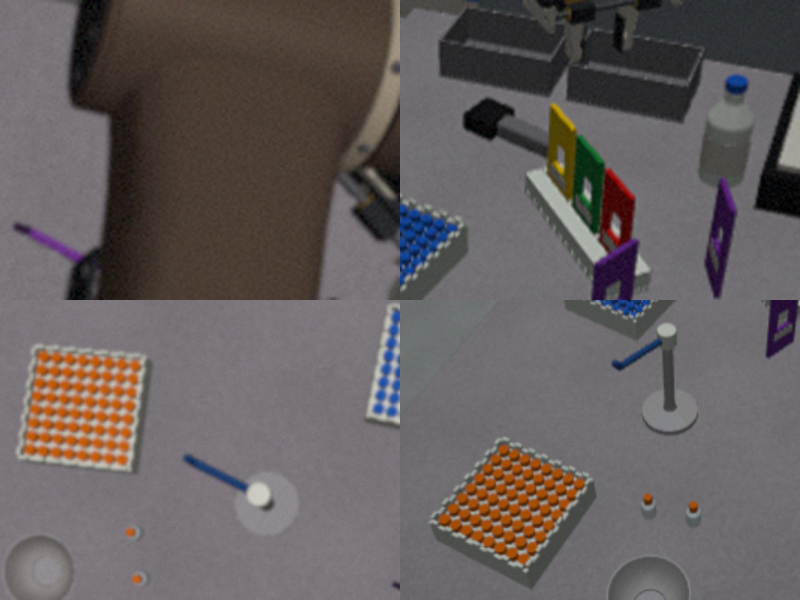

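The hook now points at the tray: arm 63.7° against tray 63.3°. The green tag is undisturbed at side-crop (588,170), with the fingertips above it at (577,60) and (623,48). I'll check the fingertip offset here.

```bash
python3 - <<'E'
from m import *
s=grab("side"); p=monitor.get_state()["eef_pos"]; ty=np.array([-.737,-.676,0])
for off in(0,.038):
  for d in(.035,-.035):
    print(off,d,proj(s,p+ty*d+[0,0,-.022+off]))
for z in(.266,.295,.304): print(z, onz(s,340,94.3,z)-p)
# finger tip colour profile below tips
E
```

```text
0 0.035 [349.07973936 102.61858268]
0 -0.035 [326.90912839 107.6360035 ]
0.038 0.035 [350.1911148   90.78315851]
0.038 -0.035 [327.61978928  95.73616794]
0.266 [ 0.01136294 -0.05918648 -0.02195909]
0.295 [-0.0005708  -0.01049582  0.00704091]
0.304 [-0.00427437  0.00461507  0.01604091]
```

>>> servo_tool(targets=[{"xyz": [-0.1,0,3.5],"angular": [0,0,0],"claw": 5},{"xyz": [0,0,4],"angular": [0,0,0],"claw": 5},{"xyz": [0,0,4],"angular": [0,0,0],"claw": 5},{"xyz": [0,0,3.5],"angular": [0,0,0],"claw": 5},{"xyz": [0,0,2],"angular": [0,0,0],"claw": 5},{"xyz": [0,0,1],"angular": [0,0,0],"claw": 5},{"xyz": [0,0,0],"angular": [0,0,0],"claw": 4},{"xyz": [0,0,0],"angular": [0,0,0],"claw": 3},{"xyz": [0,0,0],"angular": [0,0,0],"claw": 2},{"xyz": [0,0,0],"angular": [0,0,0],"claw": 1.5},{"xyz": [0,0,0],"angular": [0,0,0],"claw": 1.2}], force=8)

```text
t: 13.55
eef_pos: [0.4557, -0.2936, 0.1087]
ee_rot: [-3.141, -0.001, -0.826]
force: [-0.0, -0.5, 0.0]
width: 0.0161
gripper_force: 0.0
```

>>> servo_tool(targets=[{"xyz": [0,0,0],"angular": [0,0,0],"claw": 0.9},{"xyz": [0,0,0],"angular": [0,0,0],"claw": 0.6},{"xyz": [0,0,0],"angular": [0,0,0],"claw": 0.4},{"xyz": [0,0,0],"angular": [0,0,0],"claw": 0.4}])

```text
t: 13.95
eef_pos: [0.4552, -0.2937, 0.1081]
ee_rot: [3.141, -0.0, -0.826]
force: [-2.7, 0.3, 3.5]
width: 0.0078
gripper_force: 8.0
```

>>> servo_tool(targets=[{"xyz": [0,0,0],"angular": [0,0,0],"claw": 0.3},{"xyz": [0,0,0],"angular": [0,0,0],"claw": 0.3},{"xyz": [0,0,-1],"angular": [0,0,0],"claw": 0.3},{"xyz": [0,0,-1.5],"angular": [0,0,0],"claw": 0.3},{"xyz": [0,0,-2],"angular": [0,0,0],"claw": 0.3},{"xyz": [0,0,-3],"angular": [0,0,0],"claw": 0.3},{"xyz": [0,0,-4],"angular": [0,0,0],"claw": 0.3},{"xyz": [0,0,-4],"angular": [0,0,0],"claw": 0.3},{"xyz": [0,0,-4],"angular": [0,0,0],"claw": 0.3},{"xyz": [0,0,-2.5],"angular": [0,0,0],"claw": 0.3},{"xyz": [0,0,0],"angular": [0,0,0],"claw": 0.3},{"xyz": [0,0,0],"angular": [0,0,0],"claw": 0.3}], force=30)

```text
t: 15.15
eef_pos: [0.4554, -0.293, 0.328]
ee_rot: [-3.14, -0.0, -0.826]
force: [0.0, 0.3, -1.4]
width: 0.008
gripper_force: 30.0
```

```bash
python3 - <<'E'
from m import *
s,t=grab("side"),grab("top"); S=monitor.get_state(); p=S["eef_pos"]; print(p,S["ee_rot"],S["width"])
gm,st,c=blob(mask(s,*G)); print(st,c); P=cv2.findContours(gm,0,1)[0][0]; print(cv2.approxPolyDP(P,2.,True).reshape(-1,2).tolist())
# predicted corners
tx=np.array([np.cos(S["ee_rot"][2]),np.sin(S["ee_rot"][2]),0])
band=p+[0,0,.030]
for d in(-.035,.035):
    for dz in(.024,-.126): print(d,dz,proj(s,band+tx*d+[0,0,dz]).round(1))
u=[.4439,.8961]
piv=np.array([.505,.1175]); dr=np.array([np.cos(np.radians(63.6)),np.sin(np.radians(63.6))])
for r in(.16,.065): print(r,piv+r*dr); 
q=piv+.16*dr; delta([q[0],q[1],p[2]],-26.4)
crop=cv2.resize(s["color"][60:210,260:410],(600,600),interpolation=2); cv2.imwrite("pics/c7.png",crop)
E
```

```text
[ 0.45474058 -0.29297079  0.32655829] [ 3.14114500e+00  2.10680994e-03 -8.26036992e-01] 0.007826706076288598
[331  69  17  54 451] [339.32815965  96.83370288]
[[342, 69], [341, 83], [332, 82], [331, 111], [341, 122], [347, 75]]
-0.035 0.024 [347.2  74.1]
-0.035 -0.126 [343.  122.3]
0.035 0.024 [335.4  62.6]
0.035 -0.126 [332.2 110.1]
0.16 [0.57614163 0.26081388]
0.065 [0.53390129 0.17572126]
cm [-32.49 -46.46   0.05] deg [  0.     0.12 -20.93] q [-0.21  0.08 -0.09 -0.   -1.4   0.96]
```

View pics/c7.png

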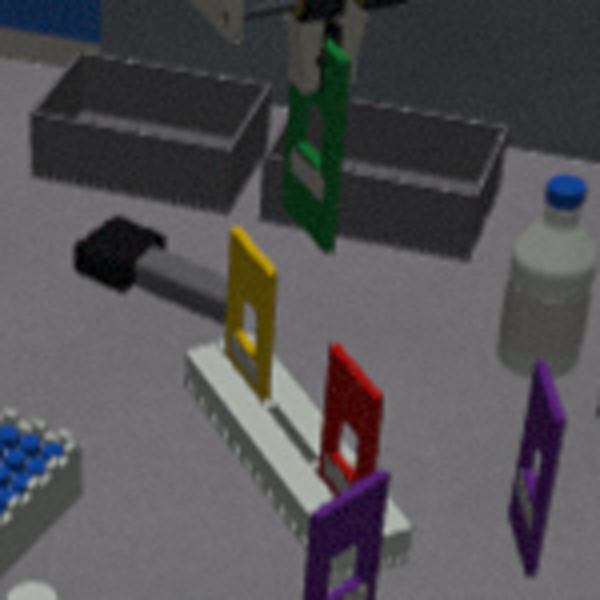

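The green tag is held square, with its corners within 2 px of prediction (crop top (335,45), bottom (330,245)). Next I carry it out beyond the hook tip.

>>> servo_tool(targets=[{"xyz": [0,0,-3],"angular": [0,0,0],"claw": 0.3},{"xyz": [-1.5,-2,0],"angular": [0,0,0],"claw": 0.3},{"xyz": [-2.5,-3.575,0],"angular": [0,0,0],"claw": 0.3},{"xyz": [-2.5,-3.575,0],"angular": [0,0,0],"claw": 0.3},{"xyz": [-2.5,-3.575,0],"angular": [0,0,0],"claw": 0.3},{"xyz": [-2.5,-3.575,0],"angular": [0,0,0],"claw": 0.3},{"xyz": [-2.5,-3.575,0],"angular": [0,0,0],"claw": 0.3},{"xyz": [-2.5,-3.575,0],"angular": [0,0,0],"claw": 0.3},{"xyz": [-2.5,-3.575,0],"angular": [0,0,0],"claw": 0.3},{"xyz": [-2.5,-3.575,0],"angular": [0,0,0],"claw": 0.3},{"xyz": [-2.5,-3.575,0],"angular": [0,0,0],"claw": 0.3},{"xyz": [-2.5,-3.575,0],"angular": [0,0,0],"claw": 0.3},{"xyz": [-2.5,-3.575,0],"angular": [0,0,0],"claw": 0.3},{"xyz": [-2.5,-3.575,0],"angular": [0,0,0],"claw": 0.3},{"xyz": [-1,-1.6,0],"angular": [0,0,0],"claw": 0.3},{"xyz": [0,0,0],"angular": [0,0,-7],"claw": 0.3},{"xyz": [0,0,0],"angular": [0,0,-7],"claw": 0.3},{"xyz": [0,0,0],"angular": [0,0,-6.9],"claw": 0.3},{"xyz": [0,0,0],"angular": [0,0,0],"claw": 0.3},{"xyz": [0,0,0],"angular": [0,0,0],"claw": 0.3}])

```text
t: 17.25
eef_pos: [0.5767, 0.2603, 0.3571]
ee_rot: [3.14, 0.001, -0.465]
force: [0.3, -0.2, -1.3]
width: 0.0077
gripper_force: 30.0
```

```bash
python3 - <<'E'
from m import *
delta([.5761,.2608,.213],-26.4)
E
```

```text
cm [-0.07 -0.04 14.41] deg [ 0.07  0.04 -0.24] q [ 0.73  0.24  0.16 -0.   -1.5   0.37]
```

>>> servo_tool(targets=[{"xyz": [-0.1,0,3],"angular": [0,0,0],"claw": 0.3},{"xyz": [0,0,4],"angular": [0,0,0],"claw": 0.3},{"xyz": [0,0,4],"angular": [0,0,0],"claw": 0.3},{"xyz": [0,0,2.4],"angular": [0,0,0],"claw": 0.3},{"xyz": [0,0,1],"angular": [0,0,0],"claw": 0.3},{"xyz": [0,0,0],"angular": [0,0,0],"claw": 0.3},{"xyz": [0,0,0],"angular": [0,0,0],"claw": 0.3}])

```text
t: 17.95
eef_pos: [0.5768, 0.2614, 0.2153]
ee_rot: [-3.14, -0.001, -0.462]
force: [0.2, 0.3, -1.1]
width: 0.0078
gripper_force: 30.0
```

```bash
python3 - <<'E'
from m import *
s,t=grab("side"),grab("top"); S=monitor.get_state(); p=S["eef_pos"]; print(p,S["ee_rot"],S["t"])
m=mask(s,*G); m=cv2.morphologyEx(m,cv2.MORPH_OPEN,np.ones((2,2)));gm,st,c=blob(m); print(st,c); P=cv2.findContours(gm,0,1)[0][0]; print(cv2.approxPolyDP(P,2.,True).reshape(-1,2).tolist())
tx=np.array([np.cos(S["ee_rot"][2]),np.sin(S["ee_rot"][2]),0]); band=p+[0,0,.030]
im=cv2.resize(s["color"],None,fx=5,fy=5,interpolation=2)
for h,w in(((.024,-.126),.035),((-.024,-.066),.018)):
  for d in(-w,w):
    for dz in h:
      u=proj(s,band+tx*d+[0,0,dz]); print(d,dz,u.round(1)); cv2.circle(im,tuple(int(v) for v in (u+.5)*5),3,(0,0,255),-1)
c=proj(s,np.array([.56,.22,.19])); x,y=(c*5).astype(int); cv2.imwrite("pics/c8.png",im[y-300:y+300,x-300:x+300])
E
```

```text
[0.57686714 0.26159055 0.21579774] [-3.13902242e+00 -1.48854690e-03 -4.61711019e-01] 18.05
[206 226  22  52 485] [218.30515464 252.37319588]
[[215, 226], [215, 242], [219, 252], [211, 247], [211, 243], [206, 241], [207, 249], [222, 261], [222, 265], [208, 257], [210, 263], [227, 277], [222, 232]]
-0.035 0.024 [221.1 231.3]
-0.035 -0.126 [227.2 276.4]
0.035 0.024 [201.6 214.6]
0.035 -0.126 [209.2 259.7]
-0.018 -0.024 [218.5 242.5]
-0.018 -0.066 [220.3 255.2]
0.018 -0.024 [208.7 233.9]
0.018 -0.066 [210.7 246.6]
```

View pics/c8.png

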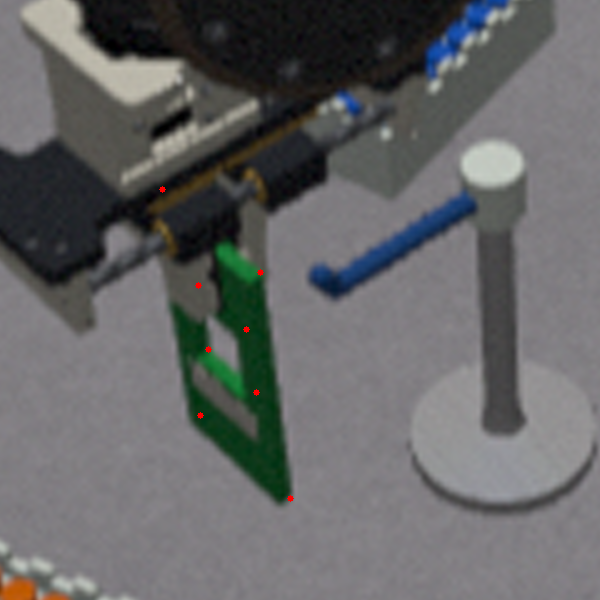

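The tag is beside the hook with its window level with the arm (window about (230,350), hook tip (325,280) in the crop), and the band sits about 4 mm lower than nominal. Now I slide it inward gently.

>>> servo_tool(targets=[{"xyz": [0,1,0],"angular": [0,0,0],"claw": 0.3},{"xyz": [0,1,0],"angular": [0,0,0],"claw": 0.3},{"xyz": [0,1,0],"angular": [0,0,0],"claw": 0.3},{"xyz": [0,1,0],"angular": [0,0,0],"claw": 0.3},{"xyz": [0,0.7,0],"angular": [0,0,0],"claw": 0.3},{"xyz": [0,0.7,0],"angular": [0,0,0],"claw": 0.3},{"xyz": [0,0.7,0],"angular": [0,0,0],"claw": 0.3}])

```text
t: 18.75
eef_pos: [0.5486, 0.2059, 0.214]
ee_rot: [-3.141, -0.0, -0.461]
force: [0.1, 0.7, -0.7]
width: 0.008
gripper_force: 30.0
```

>>> servo_tool(targets=[{"xyz": [0,0.7,0],"angular": [0,0,0],"claw": 0.3},{"xyz": [0,0.7,0],"angular": [0,0,0],"claw": 0.3},{"xyz": [0,0,0],"angular": [0,0,0],"claw": 0.3}])

```text
t: 19.05
eef_pos: [0.5422, 0.1932, 0.214]
ee_rot: [3.142, 0.0, -0.462]
force: [1.0, 0.5, -1.6]
width: 0.0077
gripper_force: 30.0
```

>>> servo_tool(targets=[{"xyz": [0,0.9,0],"angular": [0,0,0],"claw": 0.3},{"xyz": [0,0.8,0],"angular": [0,0,0],"claw": 0.3},{"xyz": [0,0,0.5],"angular": [0,0,0],"claw": 0.3},{"xyz": [0,0,0.5],"angular": [0,0,0],"claw": 0.3},{"xyz": [0,0,0.4],"angular": [0,0,0],"claw": 0.3},{"xyz": [0,0,0],"angular": [0,0,0],"claw": 0.3}])

```text
t: 19.65
eef_pos: [0.5346, 0.1786, 0.1988]
ee_rot: [3.14, 0.001, -0.461]
force: [-0.7, 0.1, -1.5]
width: 0.0081
gripper_force: 30.0
```

>>> servo_tool(targets=[{"xyz": [0,0,0.2],"angular": [0,0,0],"claw": 0.3},{"xyz": [0,0,0],"angular": [0,0,0],"claw": 0.3}])

```text
t: 19.85
eef_pos: [0.535, 0.1788, 0.1976]
ee_rot: [3.141, 0.0, -0.461]
force: [-0.1, 0.5, -1.5]
width: 0.0074
gripper_force: 30.0
```

```bash
cat > g.py <<'E'
from m import *
def show():
    s=grab("side"); t=grab("top"); S=monitor.get_state(); p=S["eef_pos"]; print(p,S["force"].round(1),S["t"])
    for f,r in((s,(slice(180,300),slice(180,300))),(t,(slice(100,260),slice(180,290)))):
        for nm,c in(("green",G),("blue",B)):
            m=mask(f,*c); k=np.zeros_like(m); k[r]=255; m&=k
            if m.any(): b,st,c=blob(m); print(nm,st,c.round(1),cv2.approxPolyDP(cv2.findContours(b,0,1)[0][0],2,True).reshape(-1,2).tolist())
    tx=np.array([np.cos(-.4616),np.sin(-.4616),0])
    print("hung corners",[proj(s,np.array([.5339,.1757,.22+dz])+tx*d).round(1).tolist() for d in(-.035,.035) for dz in(.024,-.126)])
E
python3 -c "from g import *; show()"
```

```text
[0.5350882  0.17879168 0.19786945] [-0.2  0.  -1.1] 19.95
green [238 211  20  51 446] [250.1 237.5] [[248, 211], [246, 226], [250, 229], [251, 237], [243, 233], [241, 235], [253, 245], [253, 250], [238, 237], [239, 247], [256, 261], [255, 219]]
blue [204 180  14   8  70] [211.5 182.7] [[204, 181], [205, 184], [209, 182], [211, 186], [214, 184], [217, 187], [216, 180]]
blue [239 188   9   6  25] [242.8 190.4] [[239, 188], [247, 192]]
hung corners [[256.3, 218.4], [259.1, 262.3], [236.7, 203.0], [241.0, 246.8]]
```

>>> servo_tool(targets=[{"xyz": [0,0,0.15],"angular": [0,0,0],"claw": 0.3},{"xyz": [0,0,0],"angular": [0,0,0],"claw": 0.3}])

```text
t: 20.15
eef_pos: [0.535, 0.1787, 0.1962]
ee_rot: [3.142, 0.0, -0.461]
force: [-0.6, -0.3, -0.9]
width: 0.008
gripper_force: 30.0
```

>>> servo_tool(targets=[{"xyz": [0,0,0.1],"angular": [0,0,0],"claw": 0.3},{"xyz": [0,0,0],"angular": [0,0,0],"claw": 0.3}])

```text
t: 20.35
eef_pos: [0.5351, 0.1787, 0.1959]
ee_rot: [-3.141, -0.0, -0.461]
force: [-1.3, -0.3, 3.7]
width: 0.0081
gripper_force: 30.0
```

>>> servo_tool(targets=[{"xyz": [0,0,0],"angular": [0,0,0],"claw": 1.0},{"xyz": [0,0,0],"angular": [0,0,0],"claw": 1.3},{"xyz": [0,0,0],"angular": [0,0,0],"claw": 1.5},{"xyz": [0,0,0],"angular": [0,0,0],"claw": 1.5},{"xyz": [0,0,0],"angular": [0,0,0],"claw": 1.5}], force=5)

```text
t: 20.85
eef_pos: [0.5351, 0.1787, 0.1953]
ee_rot: [-3.142, -0.0, -0.461]
force: [-0.4, 0.5, 0.1]
width: 0.0149
gripper_force: 0.0
```

```bash
python3 -c "from g import *; show()"
```

```text
[0.53503437 0.17869487 0.19531313] [-0.6  0.7  0.7] 20.95
green [238 212  21  51 465] [250.3 237.8] [[247, 212], [246, 226], [250, 230], [251, 238], [243, 233], [241, 235], [253, 245], [254, 250], [240, 242], [239, 237], [240, 248], [257, 262], [254, 216]]
blue [204 180  14   8  71] [211.5 182.7] [[204, 181], [205, 184], [209, 182], [211, 186], [214, 184], [217, 187], [216, 180]]
blue [240 189   8   5  21] [243.7 190.9] [[240, 190], [247, 192]]
hung corners [[256.3, 218.4], [259.1, 262.3], [236.7, 203.0], [241.0, 246.8]]
```

>>> servo_tool(targets=[{"xyz": [0,0,-0.5],"angular": [0,0,0],"claw": 1.5},{"xyz": [0,0,-1],"angular": [0,0,0],"claw": 1.5},{"xyz": [0,0,-1.5],"angular": [0,0,0],"claw": 1.5},{"xyz": [0,0,-2],"angular": [0,0,0],"claw": 1.5},{"xyz": [0,0,-3],"angular": [0,0,0],"claw": 1.5},{"xyz": [0,0,-4],"angular": [0,0,0],"claw": 1.5},{"xyz": [0,0,-4],"angular": [0,0,0],"claw": 1.5},{"xyz": [3,2,0],"angular": [0,0,0],"claw": 1.5},{"xyz": [3,3,0],"angular": [0,0,0],"claw": 1.5},{"xyz": [3,3,0],"angular": [0,0,0],"claw": 1.5},{"xyz": [3,3,0],"angular": [0,0,0],"claw": 1.5},{"xyz": [3,3,0],"angular": [0,0,0],"claw": 1.5},{"xyz": [3,3,0],"angular": [0,0,0],"claw": 1.5},{"xyz": [3,3,0],"angular": [0,0,0],"claw": 1.5},{"xyz": [0,0,0],"angular": [0,0,0],"claw": 1.5},{"xyz": [0,0,0],"angular": [0,0,0],"claw": 1.5},{"xyz": [0,0,0],"angular": [0,0,0],"claw": 1.5}])

```text
t: 22.65
eef_pos: [0.634, -0.0935, 0.3559]
ee_rot: [-3.141, -0.0, -0.461]
force: [-0.8, 0.7, -0.1]
width: 0.0149
gripper_force: 0.0
```

```bash
python3 - <<'E'
from g import *
show()
t=grab("top"); bb=mask(t,*B); k=np.zeros_like(bb); k[165:225,200:260]=255
ys,xs=np.nonzero(bb&k); p=np.c_[xs,ys].astype(np.float32); print(len(p),p.min(0),p.max(0)); l=cv2.fitLine(p,2,0,.01,.01).ravel()
A=onz(t,l[2]-l[0]*15,l[3]-l[1]*15,.196);Q=onz(t,l[2]+l[0]*15,l[3]+l[1]*15,.196);d=Q-A;print("arm",np.degrees(np.arctan2(d[1],d[0]))%180)
E
```

```text
[ 0.6339549  -0.09284579  0.35603783] [ 0.8  0.3 -1. ] 22.75
green [233 203  26  60 703] [246.8 230.4] [[234, 203], [237, 228], [243, 224], [251, 233], [250, 239], [243, 233], [238, 237], [240, 248], [258, 262], [254, 217]]
blue [204 180  63  21 692] [237.  186.5] [[204, 183], [211, 186], [214, 184], [226, 193], [231, 192], [233, 196], [237, 193], [240, 199], [243, 196], [246, 200], [266, 180], [208, 180]]
hung corners [[256.3, 218.4], [259.1, 262.3], [236.7, 203.0], [241.0, 246.8]]Traceback (most recent call last):
  File "<stdin>", line 4, in <module>
    return umr_minimum(a, axis, None, out, keepdims, initial, where)
ValueError: zero-size array to reduction operation minimum which has no identity
```

>>> servo_tool(targets=[{"xyz": [1,4,0],"angular": [0,0,0],"claw": 1.5},{"xyz": [1,4,0],"angular": [0,0,0],"claw": 1.5},{"xyz": [1,4,0],"angular": [0,0,0],"claw": 1.5},{"xyz": [1,4,0],"angular": [0,0,0],"claw": 1.5},{"xyz": [1,4,0],"angular": [0,0,0],"claw": 1.5},{"xyz": [1,4,0],"angular": [0,0,0],"claw": 1.5},{"xyz": [1,4,0],"angular": [0,0,0],"claw": 1.5},{"xyz": [0,0,0],"angular": [0,0,0],"claw": 1.5}])

```text
t: 23.6
eef_pos: [0.5709, -0.3789, 0.3549]
ee_rot: [3.141, 0.001, -0.464]
force: [0.8, -0.0, -0.5]
width: 0.0149
gripper_force: 0.0
```

```bash
python3 - <<'E'
from g import *
show()
t=grab("top"); bb=mask(t,*B); k=np.zeros_like(bb); k[165:225,200:260]=255
ys,xs=np.nonzero(bb&k); p=np.c_[xs,ys].astype(np.float32)
if len(p):
    print(len(p),p.min(0),p.max(0)); l=cv2.fitLine(p,2,0,.01,.01).ravel()
    A=onz(t,l[2]-l[0]*15,l[3]-l[1]*15,.196);Q=onz(t,l[2]+l[0]*15,l[3]+l[1]*15,.196);d=Q-A;print("arm",np.degrees(np.arctan2(d[1],d[0]))%180)
E
```

```text
[ 0.57193189 -0.375957    0.35524743] [ 0.1  0.2 -0.8] 23.7
green [233 203  27  60 700] [246.8 230.4] [[234, 203], [237, 228], [243, 224], [251, 233], [250, 239], [243, 233], [238, 237], [240, 248], [258, 262], [254, 217]]
blue [204 180  63  21 691] [237.1 186.5] [[204, 183], [209, 182], [211, 186], [214, 184], [218, 189], [226, 193], [231, 192], [233, 196], [237, 194], [240, 199], [243, 196], [246, 200], [266, 180], [208, 180]]
green [219 164  21  36 301] [228.3 181.4] [[234, 164], [219, 189], [219, 193], [226, 199], [230, 188], [228, 183], [239, 176]]
blue [229 183  19  11  65] [237.2 187.5] [[229, 184], [233, 188], [247, 192], [235, 184]]
hung corners [[256.3, 218.4], [259.1, 262.3], [236.7, 203.0], [241.0, 246.8]]
98 [211. 174.] [247. 193.]
arm 63.56396215089852
```

The tag hangs still at the expected place, and the hook is at 63.6° against the tray at 63.3°.

```bash
python3 -c "from h import *; print(order.job_done())"
```

```text
the job is handed in; nothing more can be done
None
```

I turned the blue hook to the orange-capped tray (measured 63.6° against 63.3° to the tray's centre), hung the green tag on it by its window, and handed the job in at about 24 s.

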